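# Open the ratchet book clamp

## Robot

A 7-joint arm with a two-finger parallel gripper is mounted at the origin on a cart in front of the work surface, level with it; the furniture and walls round the work are solid. World frame = base frame: x ahead of the robot, y to its left, z up, the work surface at z = 0. Lengths are in m, angles in rad, forces in N, time in s.
With the tool pointing down it reaches from about 0.4 to 0.85 m from the base axis. Payload 4.5 kg.
Tool frame: the origin (TCP) lies on the centre line of the jaws, within the pads' length; the fingertips stand r.tip_extent ahead of it and the grasp point (between the pads) is the TCP (r.tip_extent is the distance from the TCP to the fingertips, in m); z points along the fingers, y is the line along which they close (so a half turn about z gives the same grasp; the last joint's range is limited). The gripper opens to 88 mm and grips with 3 to 60 N. Pads are 18 mm wide; open, the fingers measure 123 mm over their backs; the gripper's body (75 mm by 187 mm) begins 45 mm behind the grasp point.
Start: joints at [-1.115, 0.689, -0.195, 1.565, 0.157, 0.902, -0.215], TCP at [0.256, 0.57, 0.258] pointing down, gripper open.
Joint ranges: [-3.01, 3.01], [-0.46, 2.08], [-1.47, 1.51], [0.13, 2.56], [-1, 4.14], [0.04, 2.09], [-2.66, 2.66]. Speed limits (rad/s): [2.57, 2.57, 3.14, 3.14, 3.14, 3.14, 3.14].

## Interface

Orientations are given as a unit quaternion [x, y, z, w].
In Python, from plant import sensors, vision, finish_job, r gives the robot as it stands. The module is installed in compiled form; this text tells all that it offers.
- The arm moves only by the tool step_arm, never from a script. Its argument "steps" is a list of rows, each a list of 2 entries, a list of its own where there are three numbers: the shift along the tool's x, y, z in cm, then the turn, a rotation vector about the tool's x, y, z in degrees. A call has 1 to 12 rows; each row shifts and turns the commanded pose from where the row before left it, along the tool's axes as they then stand; what a row does not reach is not made up. A row lasts 1/8 s, in which the tool goes at most 62.5 mm and 10.7 degrees, less where a joint would pass 70% of its speed; a pose out of reach is approached as far as the arm can. A call with a gripper value outside its range is refused whole. "claw" is the opening, from -1 (shut) to 1 (fully open), set as the call begins (left out, the last holds). The fingers move at their own pace and stop on an object; "grip_force" is the grip in N (left out, the last holds). Time passes only in rows, so rows that do not move let the fingers close. It gives the time, the measured TCP pose, the force, the opening and the grip force at its end, in the units of the state.
- sensors.get_state(): the state, without advancing time (a new reading comes with each control period).
- vision.snapshot(name): name is "side" or "top" or "wrist"; returns a dict with "img" (480x640x3 uint8, red, green, blue), "fx", "fy", "cx", "cy" (pixels), "position" and "rotation" of the camera in the world. Camera axes: x right, y down, z forward; pixel columns grow to the right and rows downward; lengths in m; the calibration is good to about 2 mm. A picture is of the moment at which its call begins. There is no depth.
- finish_job(): hands the job in; it is judged then, once.
The state is a dict: "clock": time; "q": joint angles; "qd": joint speeds; "joint_torque": joint torques, N m; "tool_pos": TCP position; "eef_rot": TCP orientation; "contact_force": force on the tool from outside, world axes, zero at the start; "moment": the same for the moment, N m; "opening": opening from 0.0 (shut) to 1.0 (fully open); "finger_force": force on a finger pad.
Only numpy, scipy, OpenCV 4.12 (cv2) and the standard library are available. Lean on these libraries where they do the work, as an engineer would, in place of code of your own. Each camera call takes 0.05 s, during which the arm holds its last target. There are 200 camera calls.

## Task

The glue in the notebook has set, so open the book clamp all the way: press the red ratchet release down until it snaps and stays down, then push the sliding jaw back along its bar until it is against the stop block at the end. Do it with the fingertips alone, without picking anything up; leave the notebook lying where it is and do not disturb the small things standing round the clamp.

Things in the scene. Friction and masses are not known exactly. Their poses are not given: they have to be found in the camera images.
- book_clamp: light wooden board fixed to the desk, 330 x 150 x 14 mm. Origin: centre of its underside; x along the bar, z up. Steel toothed bar let into its middle along x. At the -x end a dark fixed jaw (130 mm wide, top at z = 50 mm, cork face at x = -138 mm); at the +x end a dark stop block (80 mm wide, face at x = 151 mm, top at z = 30 mm). The notebook lies on the board between the two jaws.
- jaw (a joint): travel of the sliding jaw along the board's +x, in m: 0 = closed on the notebook (1 mm gap), 0.10 = fully back by the stop block; starts between 0 and about 0.025. With the release up, a pawl in the bar's teeth blocks any push towards +x after at most 5 mm; with it down the jaw slides against about 2.5 N of friction and stays where it is left.
- jaw_face (a point): on the sliding jaw's cork front face (it looks along the board's -x), middle of the width, top edge, 60 mm above the desk. The face is 90 mm wide, 16 to 60 mm above the desk; push on it above the notebook (top at 31 mm). Behind it a dark plate (to 16 mm behind the face, 96 mm wide, 62 mm high), then blue cheeks (60 mm wide, 56 mm high) to 80 mm behind. Axes as the board's.
- release (a joint): angle of the red rocking release on the sliding jaw, in rad: 0 = up, pawl engaged; 0.35 = fully down, pawl clear of the teeth. Over-centre: pressed beyond half way (0.175) it snaps down and stays down by itself; pressed less it springs back up. It takes about 3 to 6 N downward on the pad to start it, less as it goes.
- release_pad (a point): centre of the top of the release's ribbed red pad (26 mm along the board's x, 34 mm wide), 35 mm behind the jaw's front face. Up, it slopes, its edge nearest the notebook highest (83 mm above the desk, this centre 79 mm); fully down it is level, its centre 70 mm up and 9 mm nearer the notebook, still above all else on the jaw. Press it from straight above.
- notebook: small dark brown leather notebook lying flat on the board, 200 x 106 x 17 mm, loose; its length lies across the bar, its 106 mm width between the jaws. Origin: centre of its underside, 14 mm above the desk.
- wax_seal: bystander: wax seal stamp with a turned wooden handle, standing on the desk by the clamp, 26 mm wide, 83 mm tall, loose. Origin: centre of its underside.
- match_box: bystander: red match box lying on the desk by the clamp, 36 x 53 x 15 mm, loose. Origin: centre of its underside.
- clip_dish: bystander: round brass dish of paper clips on the desk by the clamp, 64 mm across, 14 mm tall, loose. Origin: centre of its underside.

How it is judged:
On the way, in this order (a step that is already met when the one before it is completed fails the run):
1. the release is pressed down past its snap point, the jaw not yet moved back (value of joint release above 0.27 rad and value of joint jaw below 0.05 m), for 0.2 s.
2. the sliding jaw is pushed back to the end of its bar (value of joint jaw above 0.094 m), for 0.2 s.
At the end, for the whole second after the job is handed in: The sliding jaw stands within 6 mm of the end of its travel; the notebook lies flat within 20 mm of where it lay; wax seal, match box and clip dish are within 25 mm of where they stood, the seal upright (value of joint jaw above 0.094 m and linear speed of notebook below 0.02 m/s and distance of notebook from where it was at the start of the episode below 0.02 m and angle between notebook's own z axis and vertical below 0.1 rad and distance of each of wax_seal, match_box, clip_dish from where it was at the start of the episode below 0.025 m and angle between wax_seal's own z axis and vertical below 0.2 rad); the robot touches nothing.
It fails at once if the notebook is lifted, tipped or dragged (distance of notebook from where it was at the start of the episode above 0.03 m or angle between notebook's own z axis and vertical above 0.2 rad or height (world z) of notebook above 0.026 m).
It fails at once if a bystander is knocked over, lifted or pushed away (distance of any of wax_seal, match_box, clip_dish from where it was at the start of the episode above 0.03 m or angle between wax_seal's own z axis and vertical above 0.4 rad or height (world z) of any of wax_seal, match_box, clip_dish above 0.012 m).
It also fails if it takes over 42 s, if anything falls off the work surface, if the arm or the gripper's body presses on something with over 40 N, if the wrist force passes 120 N, or if a joint passes its speed limit or range.

## Working session

There is one attempt and no reset: what is moved stays moved. The work goes in short steps, Python scripts to look and compute and a tool call to move; the robot and the scene stay as the last step left them, time stands still between calls to the robot, and variables do not carry over. Pictures are saved under pics/ and viewed, at most 10 in all, crops included, and the job is handed in when it is done.

Besides the shell and the picture viewer there is one more tool, called after "Call:" in YAML: its name, and indented under it one key for each argument. step_arm: Moves the arm, as the interface text tells. Its arguments: {"type":"object","properties":{"steps":{"type":"array"},"claw":{"type":"number"},"grip_force":{"type":"number"}},"required":["steps"]}

```bash
mkdir -p pics; python3 - <<'E'
from plant import sensors, vision, r
import cv2,pickle
S={}
for n in("top","side"):
    s=vision.snapshot(n);S[n]=s
    cv2.imwrite(f"pics/{n}0.png",s["img"][:,:,::-1]);print(n,s["fx"],s["cx"],s["cy"],s["position"],s["rotation"])
pickle.dump(S,open("s0.pkl","wb"))
st=sensors.get_state();print(st["clock"],st["tool_pos"],st["eef_rot"],st["contact_force"],r.tip_extent)
E
```

```text
top 609.3472722671034 319.9062934808 241.22782299682913 [ 0.51904097 -0.04267459  1.16712398] [-0.70325292  0.7103754  -0.0142942   0.02444989]
side 483.324366139075 312.1242072975297 239.4667578779768 [ 0.38041058 -0.79557862  0.39546069] [ 0.81865466 -0.12623767  0.07620003 -0.55503348]
0.1 [0.25568624 0.56973494 0.25699856] [ 2.09274017e-01  9.77856705e-01 -7.98511678e-04 -1.07361053e-04] [-0.46861903 -0.66552795  0.6516461 ] 0.019
```

View pics/top0.png

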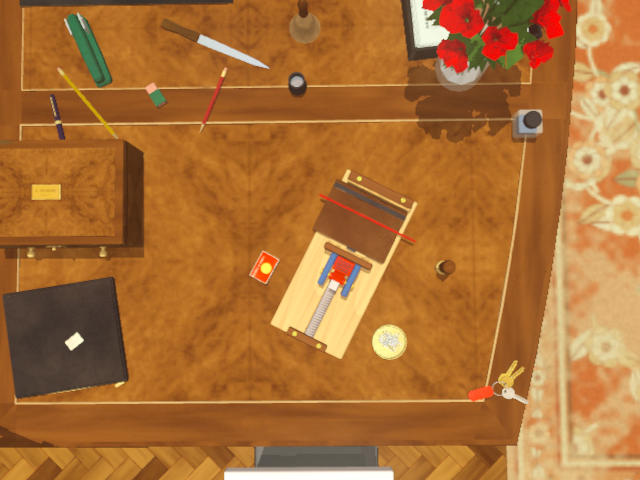

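View pics/side0.png

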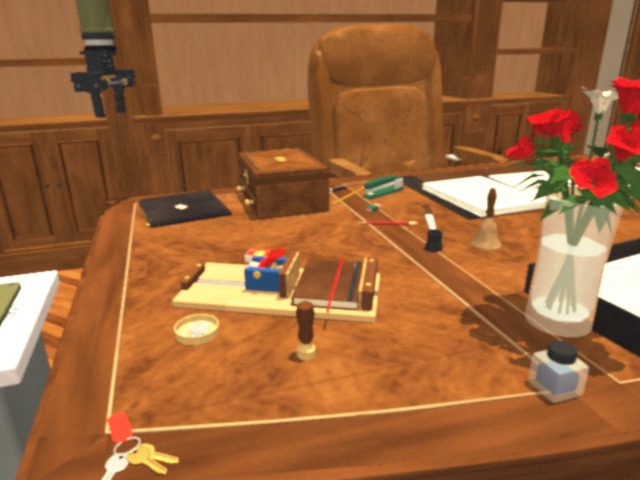

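The top view shows the board, with corners near (346,170), (417,202), (341,358) and (272,325). The red pad is near (343,268) and the stop block is at the lower left. The match box is at (264,267), the dish at (389,342) and the seal at (446,268). I'll zoom in for accuracy.

```bash
cat > h.py <<'E'
import numpy as np
from scipy.spatial.transform import Rotation as R
def rot(s):
    a=np.array(s["rotation"]); return a if a.shape==(3,3) else R.from_quat(a).as_matrix()
def px(s,u,v,z):
    d=rot(s)@np.array([(u-s["cx"])/s["fx"],(v-s["cy"])/s["fy"],1]); p=np.array(s["position"])
    return p+d*(z-p[2])/d[2]
def proj(s,p):
    c=rot(s).T@(np.array(p)-s["position"]); return s["fx"]*c[0]/c[2]+s["cx"],s["fy"]*c[1]/c[2]+s["cy"]
E
python3 - <<'E'
import pickle,cv2
from h import *
s=pickle.load(open("s0.pkl","rb"))["top"]
for u,v in((272,325),(341,358),(417,202),(346,170)):print(px(s,u,v,.014))
cv2.imwrite("pics/crop.png",cv2.resize(s["img"][160:370,260:470,::-1],(798,600) if 0 else (600,600),interpolation=cv2.INTER_CUBIC))
E
```

```text
[0.42532059 0.06534921 0.014     ]
[ 0.36272554 -0.06383906  0.014     ]
[ 0.65500208 -0.21139727  0.014     ]
[ 0.71785022 -0.07747678  0.014     ]
```

View pics/crop.png

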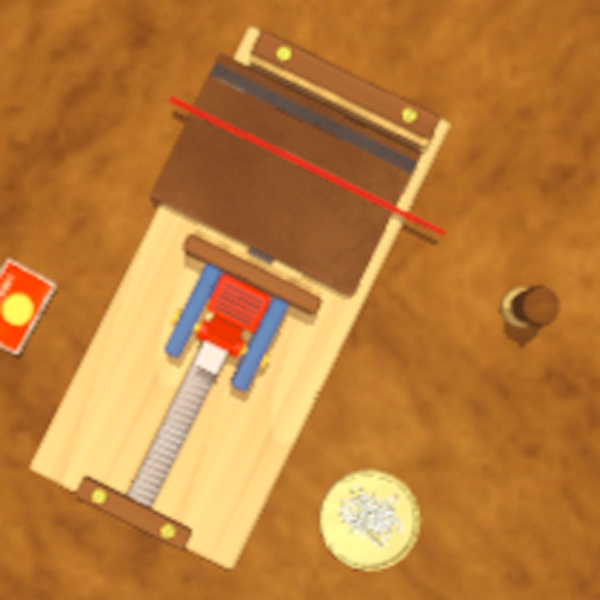

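The crop shows the board corners at (30,467), (234,570), (448,122) and (250,28). The front top edge of the jaw plate runs (193,235) to (322,298), and the red ribbed pad is centred near (240,300).

```bash
python3 - <<'E'
import pickle
from h import *
s=pickle.load(open("s0.pkl","rb"))["top"]
P=lambda a,b,z:px(s,260+a/2.857-.3,160+b/2.857-.3,z)
c=[P(30,467,.014),P(234,570,.014),P(448,122,.014),P(250,28,.014)]
L=np.array([[.165,-.075],[.165,.075],[-.165,.075],[-.165,-.075]])
W=np.array([p[:2] for p in c]); o=W.mean(0)
# stop-left corner: determine y sign (z up): y = z cross x
x=(W[0]+W[1]-W[2]-W[3]);x/=np.linalg.norm(x);y=np.array([-x[1],x[0]])
d=W[0]+W[3]-W[1]-W[2]; d/=np.linalg.norm(d); d=d if d@y>0 else -d
print("origin",o,"x",x,"y",y,"d",d)
# average heading
x2=np.array([d[1],-d[0]]);x=(2*x+x2);x/=np.linalg.norm(x);y=np.array([-x[1],x[0]])
th=np.degrees(np.arctan2(x[1],x[0]));print("th",th)
B=lambda p:np.round([(p[:2]-o)@x*1000,(p[:2]-o)@y*1000],1)
for q in c:print("corner",B(q))
for n,a,b,z in(("plateFL",193,235,.062),("FR",322,298,.062),("BR",315,314,.062),("BL",184,251,.062),("pad",240,300,.079),("seal",517,307,0),("dish",370,520,.014),("stopL",85,478,.03),("stopR",190,530,.03),("box",12,305,.015),("nbL",153,202,.031),("nbR",353,296,.031)):
    q=P(a,b,z);print(n,B(q),q[:2].round(4))
np.savez("b.npz",o=o,x=x,y=y)
from plant import sensors
st=sensors.get_state();T=R.from_quat(st["eef_rot"]).as_matrix();print(T.round(3),np.degrees(np.arctan2(T[1,1],T[0,1])))
E
```

```text
origin [ 0.54057377 -0.07161369] x [-0.89311756  0.44982332] y [-0.44982332 -0.89311756] d [-0.44909557 -0.89348372]
th 153.2832099908481
corner [162.9 -75.1]
corner [163.9  75. ]
corner [-164.    72.9]
corner [-162.9  -72.8]
plateFL [-19.7 -44.8] [ 0.5783 -0.0404]
FR [-19.7  46.2] [ 0.5375 -0.1217]
BR [-8.7 46.6] [ 0.5274 -0.1172]
BL [ -8.  -45.5] [ 0.5682 -0.0346]
pad [ 4.7 -0.1] [ 0.5364 -0.0694]
seal [-74.6 169.1] [ 0.5312 -0.2562]
dish [ 95.1 140.7] [ 0.3923 -0.1546]
stopL [151.7 -39. ] [0.4226 0.0314]
stopR [151.6  36.9] [ 0.3886 -0.0364]
box [  72.6 -133.2] [0.5356 0.08  ]
nbL [-29.  -78.6] [ 0.6018 -0.0144]
nbR [-31.3  65.5] [ 0.5391 -0.1442]
[[-0.912  0.409 -0.001]
 [ 0.409  0.912 -0.002]
 [-0.    -0.002 -1.   ]] 65.8403638905459
```

Call:
step_arm:
  steps:
    - [[0,0,0],[0,0,2.5]]
    - [[-4.8,-4.0,0],[0,0,0]]
    - [[-4.8,-4.0,0],[0,0,0]]
    - [[-4.8,-4.0,0],[0,0,0]]
    - [[-4.8,-4.0,0],[0,0,0]]
    - [[-4.8,-4.0,0],[0,0,0]]
    - [[-4.8,-4.0,0],[0,0,0]]
    - [[-4.8,-4.0,0],[0,0,0]]
    - [[-4.8,-4.0,0],[0,0,0]]
    - [[-4.8,-4.0,0],[0,0,0]]
    - [[-4.8,-4.0,0],[0,0,0]]
    - [[0,0,0],[0,0,0]]
  claw: -1
  grip_force: 10

```text
clock: 1.6
tool_pos: [0.5067, -0.0091, 0.2574]
eef_rot: [0.237, 0.972, -0.001, 0.001]
contact_force: [-0.9, 1.4, -0.2]
opening: 0.007
finger_force: 0.0
```

```bash
cat > w.py <<'E'
import sys,cv2
from h import *
from plant import sensors,vision,r
b=np.load("b.npz");o,x,y=b["o"],b["x"],b["y"]
def rep():
    st=sensors.get_state();p=np.array(st["tool_pos"]);T=R.from_quat(st["eef_rot"]).as_matrix()
    print("t",st["clock"],"board mm",((p[:2]-o)@x*1e3).round(1),((p[:2]-o)@y*1e3).round(1),"tip z",((p+T[:,2]*r.tip_extent)[2]*1e3).round(1))
    print(T.round(3).tolist(),"toolx heading",np.degrees(np.arctan2(T[1,0],T[0,0])).round(2),"F",np.round(st["contact_force"],1),st["opening"])
if __name__=="__main__":
    rep()
    for n in sys.argv[2:]:
        s=vision.snapshot(n);im=s["img"][:,:,::-1].copy()
        if n=="wrist":
            for bx,by,z in((-20,-48,.062),(-20,48,.062),(15,0,.079),(2,-17,.083),(2,17,.083)):
                w=o+bx/1e3*x+by/1e3*y;u,v=proj(s,[w[0],w[1],z]);print(bx,by,round(u),round(v));cv2.circle(im,(int(u),int(v)),3,(0,255,0),1)
        cv2.imwrite(f"pics/{n}{sys.argv[1]}.png",im)
        import pickle;pickle.dump(s,open(f"{n}{sys.argv[1]}.pkl","wb"))
E
python3 w.py 1 wrist
```

```text
t 1.6 board mm 58.4 -40.6 tip z 238.4
[[-0.888, 0.46, 0.001], [0.46, 0.888, -0.003], [-0.002, -0.002, -1.0]] toolx heading 152.6 F [-0.9  1.4 -0.2] 0.007286293751851092
-20 -48 329 287
-20 48 228 288
15 0 275 260
2 -17 294 275
2 17 256 275
```

View pics/wrist1.png

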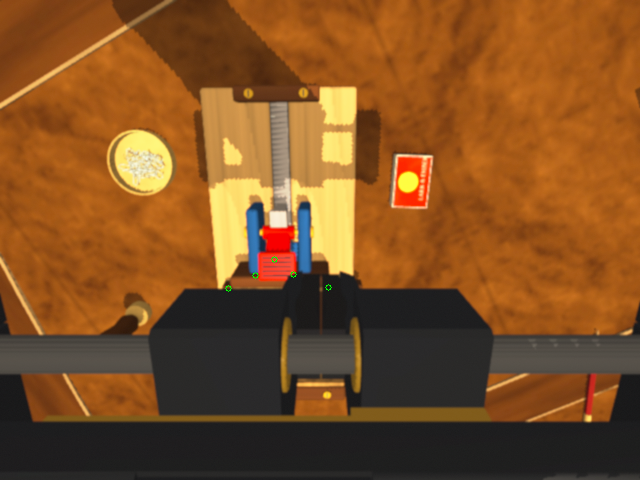

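The ribbed pad spans rows 253–278 and columns 258–297, which puts its centre at about board x = 10 mm, y = 0. I'll move over it and come down to just above.

Call:
step_arm:
  steps:
    - [[-2.5,-2.0,0],[0,0,-0.7]]
    - [[-2.5,-2.1,0],[0,0,0]]
    - [[0,0,4],[0,0,0]]
    - [[0,0,4],[0,0,0]]
    - [[0,0,4],[0,0,0]]
    - [[0,0,2],[0,0,0]]
    - [[0,0,0],[0,0,0]]
    - [[0,0,0],[0,0,0]]

```text
clock: 2.65
tool_pos: [0.5324, -0.0603, 0.1185]
eef_rot: [0.224, 0.975, 0.0, 0.001]
contact_force: [-0.1, -0.7, -0.1]
opening: 0.005
finger_force: 0.0
```

```bash
python3 w.py 2 side; python3 -c "
import cv2;i=cv2.imread('pics/side2.png');cv2.imwrite('pics/side2c.png',cv2.resize(i[180:350,160:400],None,fx=3,fy=3,interpolation=2))"
```

```text
t 2.65 board mm 12.3 -6.4 tip z 99.5
[[-0.9, 0.437, 0.001], [0.437, 0.9, 0.001], [-0.001, 0.001, -1.0]] toolx heading 154.11 F [-0.1 -0.7 -0.1] 0.00491181753514566
```

View pics/side2c.png

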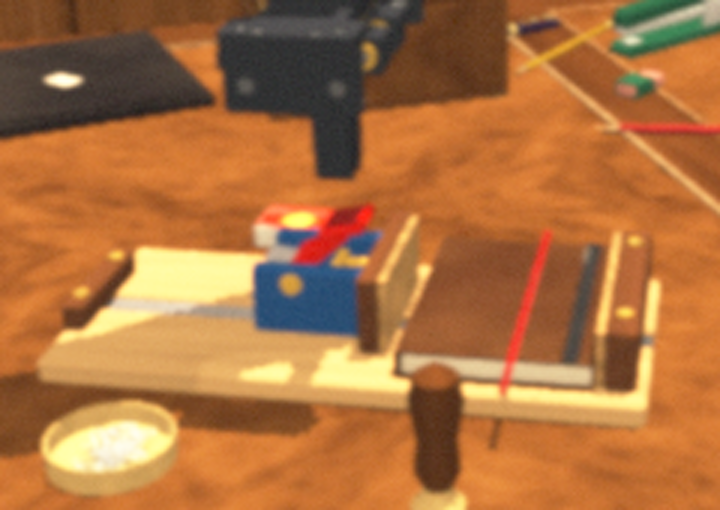

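The tip hangs just above the red pad, at crop (338,175), and the release is still up. I'll correct the remaining offset and press.

Call:
step_arm:
  steps:
    - [[-0.6,-0.6,0],[0,0,0.7]]
    - [[0,0,1],[0,0,0]]
    - [[0,0,0.7],[0,0,0]]
    - [[0,0,0.4],[0,0,0]]
    - [[0,0,0.4],[0,0,0]]
    - [[0,0,0.3],[0,0,0]]
    - [[0,0,0],[0,0,0]]

```text
clock: 3.58
tool_pos: [0.5342, -0.0692, 0.0895]
eef_rot: [0.23, 0.973, 0.0, -0.001]
contact_force: [-0.3, -0.3, 1.1]
opening: 0.006
finger_force: 0.1
```

```bash
python3 w.py 3
```

```text
t 3.575 board mm 6.8 0.7 tip z 70.5
[[-0.894, 0.448, -0.001], [0.448, 0.894, 0.0], [0.001, -0.0, -1.0]] toolx heading 153.36 F [-0.3 -0.3  1.1] 0.006087706774570328
```

Now a little further down, then lift off and look.

Call:
step_arm:
  steps:
    - [[0,0,0.2],[0,0,0]]
    - [[0,0,0],[0,0,0]]
    - [[0,0,0],[0,0,0]]
    - [[0,0,-2],[0,0,0]]
    - [[0,0,-2],[0,0,0]]
    - [[-4.2,0,0],[0,0,0]]
    - [[0,0,0],[0,0,0]]
    - [[0,0,0],[0,0,0]]

```text
clock: 4.58
tool_pos: [0.5712, -0.0881, 0.1272]
eef_rot: [0.231, 0.973, 0.0, -0.001]
contact_force: [-0.8, -0.2, 0.2]
opening: 0.005
finger_force: 0.0
```

```bash
python3 w.py 4 side; python3 -c "
import cv2;i=cv2.imread('pics/side4.png');cv2.imwrite('pics/side4c.png',cv2.resize(i[180:350,160:400],None,fx=3,fy=3,interpolation=2))"
```

```text
t 4.575 board mm -34.7 0.9 tip z 108.2
[[-0.894, 0.449, -0.002], [0.449, 0.894, 0.001], [0.002, -0.0, -1.0]] toolx heading 153.34 F [-0.8 -0.2  0.2] 0.005048695579647989
```

View pics/side4c.png

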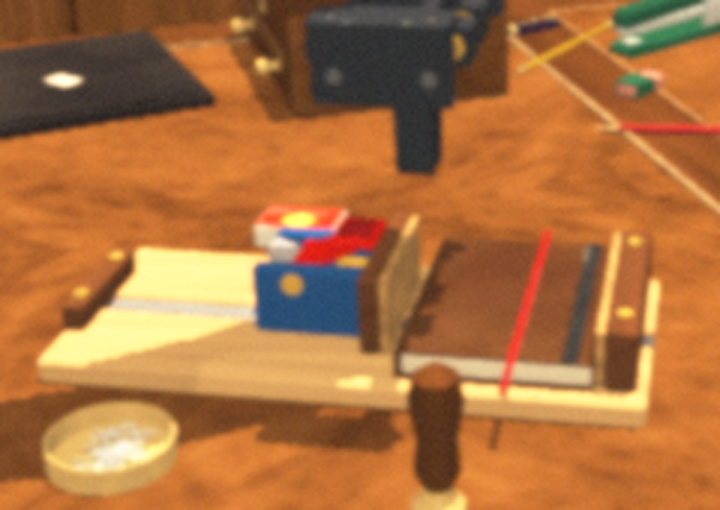

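The pad is now level and low at crop (345,240), so the release is down and the jaw hasn't moved. Next I'll come down in front of the cork face, above the notebook.

Call:
step_arm:
  steps:
    - [[-1.0,0,0],[0,0,0]]
    - [[0,0,2],[0,0,0]]
    - [[0,0,2],[0,0,0]]
    - [[0,0,1.5],[0,0,0]]
    - [[0,0,1.0],[0,0,0]]
    - [[0,0,0],[0,0,0]]
    - [[0,0,0],[0,0,0]]

```text
clock: 5.5
tool_pos: [0.5816, -0.0929, 0.0632]
eef_rot: [0.231, 0.973, 0.0, 0.0]
contact_force: [1.4, -0.6, -0.9]
opening: 0.005
finger_force: 0.0
```

```bash
python3 w.py 5
```

```text
t 5.5 board mm -46.2 0.6 tip z 44.2
[[-0.894, 0.449, 0.001], [0.449, 0.894, 0.0], [-0.001, 0.0, -1.0]] toolx heading 153.34 F [ 1.4 -0.6 -0.9] 0.0054553483848046895
```

Call:
step_arm:
  steps:
    - [[0.9,0,0],[0,0,0]]
    - [[0.9,0,0],[0,0,0]]
    - [[0.9,0,0],[0,0,0]]
    - [[0.9,0,0],[0,0,0]]
    - [[0.9,0,0],[0,0,0]]
    - [[0.9,0,0],[0,0,0]]
    - [[0.9,0,0],[0,0,0]]
    - [[0.9,0,0],[0,0,0]]
    - [[0.9,0,0],[0,0,0]]
    - [[0.9,0,0],[0,0,0]]
    - [[0.5,0,0],[0,0,0]]
    - [[0,0,0],[0,0,0]]

```text
clock: 7.0
tool_pos: [0.4947, -0.05, 0.0624]
eef_rot: [0.23, 0.973, -0.0, -0.001]
contact_force: [-0.2, 0.4, 0.0]
opening: 0.008
finger_force: 0.0
```

```bash
python3 w.py 6
```

```text
t 7.0 board mm 50.7 1.3 tip z 43.4
[[-0.894, 0.448, -0.003], [0.448, 0.894, -0.0], [0.003, -0.002, -1.0]] toolx heading 153.38 F [-0.2  0.4  0. ] 0.008051797327927063
```

Call:
step_arm:
  steps:
    - [[0.4,0,0],[0,0,0]]
    - [[0.3,0,0],[0,0,0]]
    - [[0.3,0,0],[0,0,0]]
    - [[0.2,0,0],[0,0,0]]
    - [[0,0,0],[0,0,0]]

```text
clock: 7.62
tool_pos: [0.486, -0.0457, 0.0627]
eef_rot: [0.231, 0.973, -0.0, 0.001]
contact_force: [3.4, -4.6, -3.1]
opening: 0.004
finger_force: 2.4
```

```bash
python3 w.py 7 side; python3 -c "
import cv2;i=cv2.imread('pics/side7.png');cv2.imwrite('pics/side7c.png',cv2.resize(i[180:350,160:400],None,fx=3,fy=3,interpolation=2))"
```

```text
t 7.625 board mm 60.4 1.3 tip z 43.7
[[-0.893, 0.45, 0.001], [0.45, 0.893, -0.001], [-0.001, -0.0, -1.0]] toolx heading 153.28 F [ 3.4 -4.6 -3.1] 0.003916989036201722
```

View pics/side7c.png

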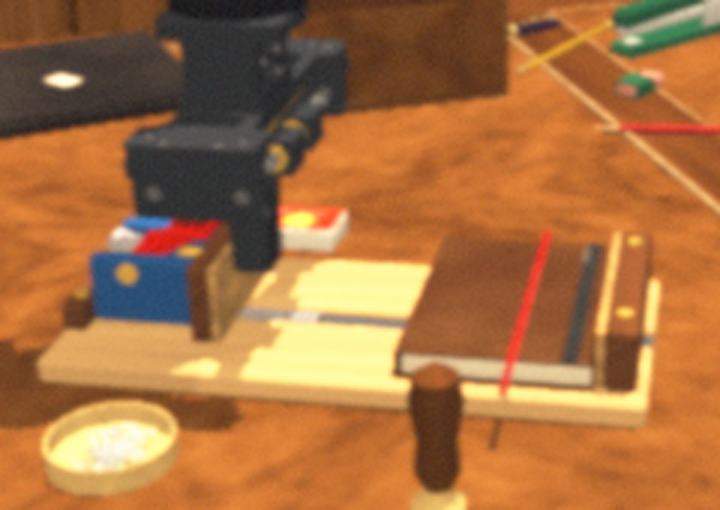

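The jaw's back end is at the stop block, near crop (92,300), and the force is rising. The notebook and bystanders haven't moved. I'll push a few more millimetres to confirm it's blocked.

Call:
step_arm:
  steps:
    - [[0.2,0,0],[0,0,0]]
    - [[0.2,0,0],[0,0,0]]
    - [[0.2,0,0],[0,0,0]]
    - [[0,0,0],[0,0,0]]
    - [[0,0,0],[0,0,0]]

```text
clock: 8.3
tool_pos: [0.4859, -0.0455, 0.0629]
eef_rot: [0.233, 0.973, -0.0, 0.006]
contact_force: [12.2, -10.7, -11.7]
opening: 0.006
finger_force: 7.6
```

```bash
python3 w.py 8
```

```text
t 8.3 board mm 60.6 1.3 tip z 43.9
[[-0.892, 0.452, 0.011], [0.452, 0.892, -0.003], [-0.011, 0.002, -1.0]] toolx heading 153.1 F [ 12.2 -10.7 -11.7] 0.0055099614721851355
```

Pushing 6 mm further moved it only 0.2 mm while the force grew, so the jaw is firmly against the stop. I'll back off and lift clear.

Call:
step_arm:
  steps:
    - [[-1,0,0],[0,0,0]]
    - [[-1.5,0,0],[0,0,0]]
    - [[0,0,-3],[0,0,0]]
    - [[0,0,-4],[0,0,0]]
    - [[0,0,-5],[0,0,0]]
    - [[0,0,0],[0,0,0]]
    - [[0,0,0],[0,0,0]]
    - [[0,0,0],[0,0,0]]

```text
clock: 9.3
tool_pos: [0.5012, -0.0531, 0.1814]
eef_rot: [0.23, 0.973, -0.0, -0.002]
contact_force: [0.3, 0.6, 1.0]
opening: 0.007
finger_force: 0.0
```

```bash
python3 w.py 9 side; python3 -c "
import cv2;i=cv2.imread('pics/side9.png');cv2.imwrite('pics/side9c.png',cv2.resize(i[180:350,160:400],None,fx=3,fy=3,interpolation=2))"
```

```text
t 9.3 board mm 43.5 1.2 tip z 162.4
[[-0.894, 0.448, -0.004], [0.448, 0.894, 0.0], [0.003, -0.001, -1.0]] toolx heading 153.38 F [0.3 0.6 1. ] 0.006870203738272653
```

View pics/side9c.png

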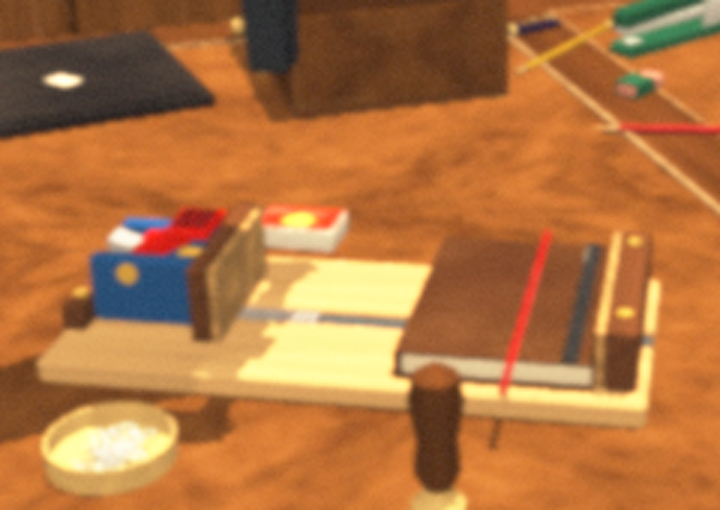

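The jaw stands at the stop block (crop (92,290)), the release is down and everything else is in place.

```bash
python3 -c "
from plant import finish_job;print(finish_job())"
```

```text
the job is handed in; nothing more can be done
None
```

The clamp is open and the job is handed in: the release snapped down and stayed down, the jaw is firmly against the stop block, and the last camera view shows the notebook, wax seal, match box and clip dish where they were.

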